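# Shift the feed selector through its H gate to the green slot

## Robot

A 6-joint arm with a two-finger parallel gripper is mounted at the origin on the work surface; the furniture and walls round the work are solid. World frame = base frame: x ahead of the robot, y to its left, z up, the work surface at z = 0. Lengths are in m, angles in rad, forces in N, time in s.
With the tool pointing down it reaches from about 0.325 to 0.925 m from the base axis. Payload 3.1 kg.
Tool frame: the origin (TCP) lies midway between the tips of the shut fingers; the grasp point (between the pads) lies 19 mm behind it (manip.pinch_z is the distance from the TCP to the grasp point, in m); z points along the fingers, x is the direction in which the jaws open and shut, and the axes are right-handed (so a half turn about z gives the same grasp; the last joint's range is limited). The gripper opens to 85 mm and grips with 20 to 120 N. Pads are 22 mm wide; open, the fingers measure 114 mm over their backs; the gripper's body (76 mm by 85 mm) begins 54 mm behind the grasp point. The pads swing forward as they close: fully open they stand 13 mm farther back than shut.
Start: joints at [1.039, 0.217, 1.613, -0, 1.311, -0.112], TCP at [0.255, 0.571, 0.231] pointing down, gripper open.
Joint ranges: [-2.75, 2.75], [-0.78, 2.1], [0.31, 2.55], [-1.13, 4.27], [0.13, 2.63], [-2.58, 2.58]. Speed limits (rad/s): [2.79, 2.79, 3.14, 3.14, 3.14, 3.14].

## Interface

Orientations are given as a 3x3 rotation matrix whose columns are the frame's x, y, z axes.
In Python, from plant import manip gives the robot as it stands.
- The arm moves only by the shell command python3 -m jog 'ROWS'. ROWS is JSON, a list of rows, each a list of 3 entries, a list of its own where there are three numbers: the closure in counts, from 0 (fully open) to 255 (shut), then the shift along the tool's x, y, z in mm, then the turn about the tool's z in degrees. In form: [[jaw, [tx, ty, tz], roll], ...]. A call has 1 to 8 rows; each row is the pose to reach, as a shift and turn from the pose commanded when the call began, along the tool's axes at that moment; what a row does not reach only later rows make up. A row lasts 1/12 s, in which the tool goes at most 41.7 mm and 7.16 degrees, less where a joint would pass 70% of its speed; a pose out of reach is approached as far as the arm can. A call with a gripper value outside its range is refused whole. The fingers move at their own pace and stop on an object; the grip force is fixed at half the most. Time passes only in rows, so rows that repeat a pose let the fingers close. It gives the time, the measured TCP pose, the force and the opening at its end, in the units of the state.
- manip.state(): the state, without advancing time (a new reading comes with each control period).
- manip.capture(name): name is "side" or "top"; returns the picture (420x560x3 uint8, red, green, blue); there is no depth.
- manip.get_calibration(name): a dict with "fovy" (degrees; the focal length in pixels is half the picture's height over the tangent of half this angle, whatever the lens; pixels are square), "cx", "cy" (the principal point, pixels), "k1" (the pictures are not rectified: a ray, as slopes to the right and down, at radius r is drawn at 1 + k1 r^2 times it, then the intrinsics apply), "origin" and "orientation" of the camera in the world. Camera axes: x right, y down, z forward; pixel columns grow to the right and rows downward; lengths in m; the calibration is good to about 2 mm. A picture is of the moment at which its call begins. get_calibration takes no time and is no camera call.
- manip.close_job(): hands the job in, once; it reports no verdict.
Trained networks look in the newest picture that a camera, given by its name, has taken for a name from the list of things; names that differ only in an ending like _2 or _b are one class to them, and where a whole thing is asked for, a point or a joint stands for the part that bears it (a point fixed in the world has none). Each returns a list of dicts, best first, with "conf" (0 to 1); they miss things now and then, are a little off and sometimes report something else, mostly with a low value. They report only what shows in the picture. A call takes as long as a camera call.
- manip.search_frame(camera, target): "rect" ([left, top, width, height] in pixels, round what is visible of it).
- manip.outline_of(camera, target): "mask" (420x560 bool, what is visible of it) and "rect" ([left, top, width, height] in pixels, round what is visible of it).
The state is a dict: "clock": time; "joint_positions": joint angles; "qvel": joint speeds; "tau": joint torques, N m; "position": TCP position; "orientation": TCP orientation; "ft_force": force on the tool from outside, world axes, zero at the start; "ft_torque": the same for the moment, N m; "grip_width": finger opening in m.
Only numpy, scipy, OpenCV 4.12 (cv2) and the standard library are available. Lean on these libraries where they do the work, as an engineer would, in place of code of your own. Each camera call takes 0.05 s, during which the arm holds its last target. There are 200 camera calls.

## Task

Push the black-knobbed feed lever of the green selector box through its H-shaped gate into the slot marked with the green tag, fully home, without shifting it into the yellow or the blue slot on the way. Push the knob with the fingertips or the outside of the fingers from one side at a time; do not pinch it. Leave the beaker, the glass insert and the plug standing beside the box where they are.

Things in the scene. Friction and masses are not known exactly. Their poses are not given: they have to be found in the camera images.
- selector: green feed selector box, fixed to the bench, foot 150 x 130 mm. Origin at the centre of the foot on the bench; x points to its far side (a steel shaft stub sticks out there, to 86 mm from the origin), y to its left side, z up. On top is a gate plate 124 x 104 mm, 90 mm above the bench. The lever's pivot is on the z axis, 15 mm above the bench
- gate_center (a point): middle of the H cut-out in the gate plate, 90 mm above the bench; selector's axes. Columns at y = +16 and -16 mm run from x = -22 to +22 mm (travel of the stalk's centre) and are joined only by one cross channel at x = 0; the 10 mm stalk has 3 mm play each side. Four slots: near/far, left/right. The lever starts in the near left one, which has no tag
- lever_shift (a joint): lengthwise tilt of the lever, rad; 0 = in the cross channel, positive = knob towards the selector's +x (far); slots end at about +0.285 and -0.285. It changes column only within about +/-0.04. Dry friction 0.3 N m (2.3 N at the knob), damping 0.3 N m s, no spring: it stays where it is left
- lever_cross (a joint): crosswise tilt of the lever, rad; positive = knob towards the selector's +y (left); left column about +0.21, right column about -0.21, play 0.04; same friction and damping, no spring
- knob_center (a point): centre of the black knob on top of the lever, a block 36 x 36 x 40 mm with rounded edges, 135 mm from the pivot; upright it reaches from 130 to 170 mm above the bench. From the cross channel to a slot's end the knob travels about 40 mm, from column to column about 57 mm
- lever_gate (a point): point on the lever's centre line 75 mm from the pivot: where the stalk passes the gate plate. At the closed end of a slot it is about 21 mm (horizontally) from that slot's tag, in the cross channel about 42 mm
- knob_near: the near side face of the knob: a flat pushing face 28 mm wide and 34 mm high (the knob's corners are rounded off beyond it). Origin at the centre of the face; axes turn with the lever; the face looks along its own -x
- knob_far: the far side face of the knob: a flat pushing face 28 mm wide and 34 mm high (the knob's corners are rounded off beyond it). Origin at the centre of the face; axes turn with the lever; the face looks along its own +x
- knob_left: the left side face of the knob: a flat pushing face 28 mm wide and 34 mm high (the knob's corners are rounded off beyond it). Origin at the centre of the face; axes turn with the lever; the face looks along its own +y
- knob_right: the right side face of the knob: a flat pushing face 28 mm wide and 34 mm high (the knob's corners are rounded off beyond it). Origin at the centre of the face; axes turn with the lever; the face looks along its own -y
- tag_green: round green tag, 16 mm across, 3 mm thick, fixed on the gate plate just beyond the closed end of one slot; origin at the centre of its underside. In the selector's frame tags sit at x = +/-42 mm, y = +/-16 mm; the signs give the slot (x > 0 far, y > 0 left). Yellow is always far left; green and blue share far right and near right and change places from run to run
- tag_yellow: round yellow tag, 16 mm across, 3 mm thick, fixed on the gate plate just beyond the closed end of one slot; origin at the centre of its underside. In the selector's frame tags sit at x = +/-42 mm, y = +/-16 mm; the signs give the slot (x > 0 far, y > 0 left). Yellow is always far left; green and blue share far right and near right and change places from run to run
- tag_blue: round blue tag, 16 mm across, 3 mm thick, fixed on the gate plate just beyond the closed end of one slot; origin at the centre of its underside. In the selector's frame tags sit at x = +/-42 mm, y = +/-16 mm; the signs give the slot (x > 0 far, y > 0 left). Yellow is always far left; green and blue share far right and near right and change places from run to run
- beaker: clear beaker, loose, 74 mm across and 87 mm high, upright on the bench beyond the selector on its left; origin at the centre of its base. A bystander: leave it alone
- glass_insert: small whitish glass insert, loose, 22 mm across and 61 mm high, upright on the bench to the right of the selector; origin at the centre of its base. A bystander, tips easily
- rubber_plug: pale grey plug, loose, 24 mm across and 22 mm high, on the bench to the right of the selector; origin at the centre of its base. A bystander

How it is judged:
By the outcome, as a careful person would: the job done as asked, in the order asked, and still so for the second after the job is handed in, with the robot touching nothing.
It also fails if it takes over 54 s, if anything falls off the work surface, if the arm or the gripper's body presses on something with over 40 N, if the wrist force passes 120 N, or if a joint passes its speed limit or range.

## Working session

There is one attempt and no reset: what is moved stays moved. The work goes in short steps, Python scripts to look and compute and a shell command to move; the robot and the scene stay as the last step left them, time stands still between calls to the robot, and variables do not carry over. Pictures are saved under pics/ and viewed, about 8 in all and at most 12, crops included, and the job is handed in when it is done.

```bash
mkdir -p pics; cat > h.py <<'E'
import numpy as np, cv2
from plant import manip
def ray(cam,u,v):
    c=manip.get_calibration(cam); f=210/np.tan(np.radians(c['fovy'])/2)
    d=np.array([(u-c['cx'])/f,(v-c['cy'])/f]); s=d.copy()
    for _ in range(20): s=d/(1+c['k1']*(s@s))
    R=np.array(c['orientation']); r=R@np.array([s[0],s[1],1]); return np.array(c['origin']),r
def at_z(cam,u,v,z):
    o,r=ray(cam,u,v); return o+r*(z-o[2])/r[2]
def tri(p,q):
    (o1,r1),(o2,r2)=ray('top',*p),ray('side',*q)
    t=np.linalg.lstsq(np.c_[r1,-r2],o2-o1,rcond=None)[0]; a,b=o1+r1*t[0],o2+r2*t[1]
    return (a+b)/2,np.linalg.norm(a-b)
def proj(cam,P):
    c=manip.get_calibration(cam); f=210/np.tan(np.radians(c['fovy'])/2)
    p=np.array(c['orientation']).T@(np.array(P)-c['origin']); s=p[:2]/p[2]; s=s*(1+c['k1']*(s@s))
    return np.array([s[0]*f+c['cx'],s[1]*f+c['cy']])
def cen(cam,t):
    r=manip.outline_of(cam,t)
    if not r: return None
    m=r[0]['mask']; v,u=np.nonzero(m); return np.array([u.mean(),v.mean()]),r[0]['conf'],r[0]['rect']
E
python3 - <<'E'
from h import *
for c in('top','side'):
    im=manip.capture(c); cv2.imwrite(f'pics/{c}0.png',cv2.cvtColor(im,cv2.COLOR_RGB2BGR))
    k=manip.get_calibration(c); print(c,k['origin'],k['fovy'])
    for t in('tag_green','tag_yellow','tag_blue','knob_center','selector','beaker','glass_insert','rubber_plug'):
        r=cen(c,t); print(t,r, r and c=='top' and at_z(c,*r[0],.09 if 'tag' in t else .15 if 'kn' in t else .03).round(3))
print(manip.state()['orientation'])
E
```

```text
top [ 0.49673932 -0.07361904  1.09886517] 45.4177001658181
tag_green (array([273.22222222, 227.33333333]), 0.48, [269.2, 225.3, 7.4, 4.5]) [ 0.617 -0.056  0.09 ]
tag_yellow (array([263.54661975, 248.52400101]), 0.22, [231.6, 209.4, 66.7, 77.6]) [ 0.574 -0.037  0.09 ]
tag_blue (array([263.72400612, 248.56702345]), 0.43, [232.6, 208.4, 64.8, 80.0]) [ 0.574 -0.037  0.09 ]
knob_center (array([242.80448065, 259.32179226]), 0.9, [229.5, 248.6, 25.3, 22.4]) [ 0.549 -0.     0.15 ]
selector (array([263.56148374, 248.58917683]), 0.61, [233.7, 209.0, 64.0, 75.1]) [ 0.579 -0.035  0.03 ]
beaker (array([229.0952805, 172.2413179]), 0.69, [210.1, 151.3, 34.2, 42.2]) [0.744 0.044 0.03 ]
glass_insert (array([258., 224.]), 0.41, [254.2, 218.1, 7.2, 10.4]) [ 0.631 -0.022  0.03 ]
rubber_plug (array([273.5       , 227.33333333]), 0.16, [270.8, 223.0, 3.5, 8.7]) [ 0.625 -0.055  0.03 ]
side [ 0.49237107 -0.81358521  0.80705958] 43.18851547718379
tag_green (array([277.38095238, 214.42857143]), 0.59, [274.6, 211.9, 8.7, 4.0]) False
tag_yellow None None
tag_blue (array([239.36940299, 182.44402985]), 0.46, [227.8, 166.3, 22.0, 36.1]) False
knob_center (array([239.62942272, 182.42458101]), 0.84, [227.1, 169.0, 23.9, 34.9]) False
selector (array([255.479179  , 224.40911782]), 0.7, [219.2, 164.9, 78.9, 99.9]) False
beaker (array([324.11662198, 192.89209115]), 0.58, [306.0, 167.7, 39.1, 53.1]) False
glass_insert (array([240.80319149, 282.40957447]), 0.75, [236.1, 271.2, 8.4, 25.5]) False
rubber_plug (array([274.34090909, 294.01136364]), 0.68, [271.1, 287.4, 8.2, 12.8]) False
[[ 4.07539790e-01  9.13187450e-01  9.86260807e-06]
 [ 9.13187449e-01 -4.07539790e-01  4.27428956e-05]
 [ 4.30516810e-05 -8.41302077e-06 -9.99999999e-01]]
```

```bash
python3 - <<'E'
import cv2,numpy as np
a=cv2.imread('pics/top0.png')[130:330,180:380]; b=cv2.imread('pics/side0.png')[140:340,170:370]
cv2.imwrite('pics/c0.png',cv2.resize(np.hstack([a,b]),(800,400),interpolation=cv2.INTER_CUBIC))
E
```

```text
(no output)
```

View pics/c0.png

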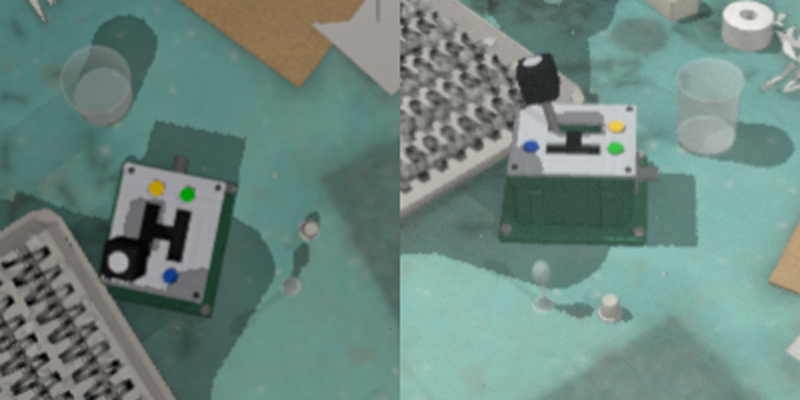

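Crop scale is 2×. In the top view, yellow is at about (258,224), green at (274,227) and blue at (265,267). Green is therefore far right, and the lever is near left. Plan: push the near face to the channel, the left face across, then the near face home.

```bash
cat >> h.py <<'E'
def tags(cam):
    im=manip.capture(cam); hsv=cv2.cvtColor(im,cv2.COLOR_RGB2HSV); out={}
    u0,v0,u1,v1=(225,205,305,295) if cam=='top' else (215,185,305,225)
    for n,lo,hi in(('yellow',(20,150,140),(32,255,255)),('green',(50,170,120),(75,255,255)),('blue',(105,130,90),(125,255,255))):
        m=cv2.inRange(hsv,lo,hi); k=np.zeros_like(m); k[v0:v1,u0:u1]=m[v0:v1,u0:u1]
        nn,_,st,ce=cv2.connectedComponentsWithStats(k)
        if nn>1:
            i=1+st[1:,4].argmax(); out[n]=(ce[i],st[i,4])
    return out
E
python3 - <<'E'
from h import *
T,S=tags('top'),tags('side'); print(T,S)
loc={'yellow':(.042,.016),'green':(.042,-.016),'blue':(-.042,-.016)}
L=np.array([loc[n] for n in loc])
for f in('top','side'):
    d=T if f=='top' else S
    P=np.array([at_z(f,*d[n][0],.093)[:2] for n in loc])
    a=L-L.mean(0); b=P-P.mean(0); th=np.arctan2((a[:,0]*b[:,1]-a[:,1]*b[:,0]).sum(),(a*b).sum())
    R=np.array([[np.cos(th),-np.sin(th)],[np.sin(th),np.cos(th)]]); o=P.mean(0)-R@L.mean(0)
    print(f,th,o,(P-(L@R.T+o)).round(4).tolist())
k=tri([242.8,259.3],[239.6,182.4]); print('knob',k,'in sel',R.T@(k[0][:2]-o))
# rack top corner: crop top (45,210), side (580,98)
print('rack',tri([180+45/2,130+210/2],[170+178/2,140+97/2]))
for z in (0.03,0.06): print(at_z('top',180+45/2,130+210/2,z), at_z('top',180+100/2,130+300/2,z))
E
```

```text
{'yellow': (array([257.83783784, 223.59459459]), np.int32(37)), 'green': (array([273.35294118, 226.76470588]), np.int32(34)), 'blue': (array([264.7027027 , 267.72972973]), np.int32(37))} {'yellow': (array([277.63157895, 202.73684211]), np.int32(19)), 'green': (array([277.23529412, 213.70588235]), np.int32(17)), 'blue': (array([234.88461538, 212.80769231]), np.int32(26))}
top -0.1880629473612067 [ 0.57994847 -0.03222407] [[0.0, 0.0], [0.0001, -0.0], [-0.0001, 0.0]]
side -0.18195553930639438 [ 0.57845973 -0.03402984] [[0.0, 0.0002], [-0.0001, -0.0002], [0.0001, -0.0]]
knob (array([0.54978327, 0.00098103, 0.13367577]), np.float64(0.0006884953297241511)) in sel [-0.03453839  0.0292438 ]
rack (array([0.60270182, 0.09690127, 0.03118635]), np.float64(0.005382108855580321))
[0.6055257  0.09703416 0.03      ] [0.5108536  0.03497295 0.03      ]
[0.60247237 0.09224441 0.06      ] [0.51045745 0.03192508 0.06      ]
```

View pics/side0.png

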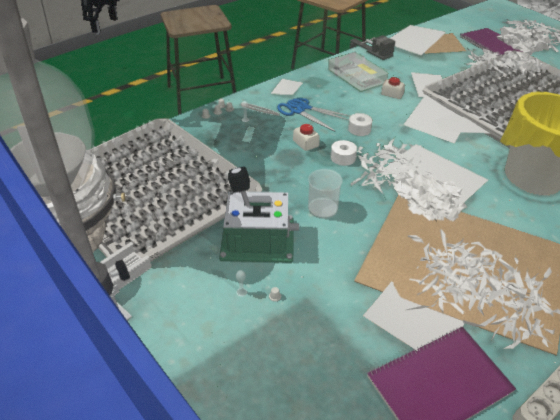

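```bash
python3 -m jog '[[255,[-414,443,0],-13.5],[255,[-414,443,0],-13.5],[255,[-414,443,0],-13.5],[255,[-414,443,0],-13.5],[255,[-414,443,0],-13.5],[255,[-414,443,0],-13.5],[255,[-414,443,0],-13.5],[255,[-414,443,0],-13.5]]'
```

```text
clock: 1.67
position: [0.3847, 0.2619, 0.2316]
orientation: [[0.183, 0.983, 0.001], [0.983, -0.183, 0.0], [0.001, 0.001, -1.0]]
ft_force: [0.9, 0.0, -0.1]
grip_width: -0.0002
```

The side view shows only a low rack under the path, so 0.23 m is clear. I'll continue to the pre-push point.

```bash
python3 -m jog '[[255,[-226,150,0],0],[255,[-226,150,0],0],[255,[-226,150,0],0],[255,[-226,150,0],0],[255,[-226,150,0],0],[255,[-226,150,0],0],[255,[-226,150,0],0],[255,[-226,150,0],0]]' && python3 -m jog '[[255,[0,0,30],0],[255,[0,0,60],0],[255,[0,0,60],0],[255,[0,0,60],0]]'; python3 - <<'E'
from h import *
p=np.array(manip.state()['position']);R=np.array([[.983,.184],[-.184,.983]]);print(R.T@(p[:2]-[.579,-.033]),p)
a=manip.capture('top')[130:330,180:380]; b=manip.capture('side')[90:290,140:340]
cv2.imwrite('pics/c1.png',cv2.cvtColor(cv2.resize(np.hstack([a,b]),(800,400),interpolation=cv2.INTER_CUBIC),4))
print(proj('side',p),proj('top',p))
E
```

```text
clock: 2.33
position: [0.4922, 0.0099, 0.2318]
orientation: [[0.188, 0.982, 0.002], [0.982, -0.188, -0.002], [-0.002, 0.002, -1.0]]
ft_force: [-0.0, 0.1, -0.2]
grip_width: -0.0002
clock: 2.67
position: [0.4883, 0.0149, 0.1696]
orientation: [[0.183, 0.983, -0.005], [0.983, -0.183, 0.001], [-0.0, -0.005, -1.0]]
ft_force: [-0.3, 0.7, -0.0]
grip_width: 0.0001
[-0.09795032  0.03038952] [0.48831966 0.01488882 0.16961771]
[206.60765643 166.86239358] [232.87480641 291.40551785]
```

View pics/c1.png

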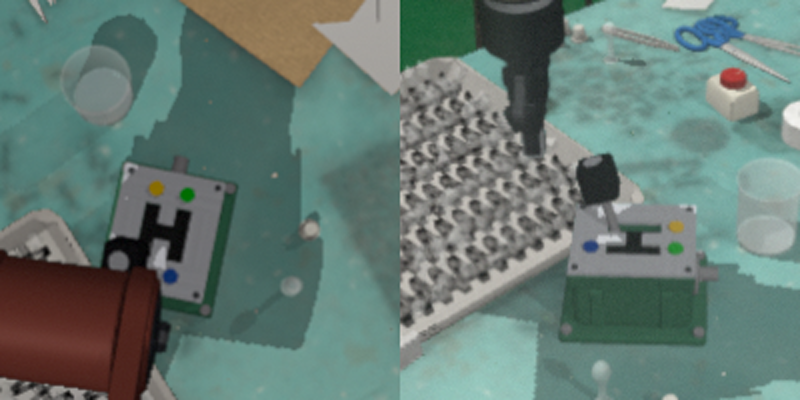

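Fingertips are at side crop (535,152), which matches the projection. Now I'll go down and push the lever toward the cross channel.

```bash
python3 -m jog '[[255,[-2,0,25],0],[255,[-2,0,46],0],[255,[-2,10,46],0],[255,[-2,20,46],0],[255,[-2,28,46],0],[255,[-2,34,46],0],[255,[-2,40,46],0]]' && python3 -m jog '[[255,[0,7,0],0],[255,[0,14,0],0],[255,[0,20,0],0],[255,[0,22,0],0],[255,[0,22,0],0]]'; cat >> h.py <<'E'
R2=np.array([[.983,.184],[-.184,.983]])
def look(n):
    s=manip.state();p=np.array(s['position']); print('sel',(R2.T@(p[:2]-[.579,-.033])).round(4),p.round(4),np.round(s['ft_force'],1))
    a=manip.capture('top')[190:290,210:310]; b=manip.capture('side')[150:250,200:300]
    cv2.imwrite(f'pics/{n}.png',cv2.cvtColor(cv2.resize(np.hstack([a,b]),(800,400),interpolation=cv2.INTER_CUBIC),4))
    for c in('top','side'):
        r=cen(c,'knob_center'); print(c,r and (r[0].round(1),r[1],r[2]))
    for t in ((0,.21),(0,-.21),(.285,-.21),(-.285,.21)):
        q=np.array([np.sin(t[0]),np.sin(t[1]),0])*.135; q[2]=.015+.135*np.cos(t[0])*np.cos(t[1]); q[:2]=R2@q[:2]+[.579,-.033]
        print(t,proj('top',q).round(1),proj('side',q).round(1))
E
python3 -c "
from h import *
look('c2')"
```

```text
clock: 3.35
position: [0.5309, 0.0048, 0.1272]
orientation: [[0.183, 0.983, 0.001], [0.983, -0.183, 0.0], [0.0, 0.001, -1.0]]
ft_force: [-3.5, 1.0, 3.0]
grip_width: 0.0005
clock: 3.77
position: [0.5534, 0.0005, 0.1267]
orientation: [[0.183, 0.983, 0.004], [0.983, -0.183, -0.0], [0.001, 0.004, -1.0]]
ft_force: [-1.8, 1.8, 5.4]
grip_width: -0.0002
sel [-0.0313  0.0282] [5.534e-01 5.000e-04 1.267e-01] [-1.8  1.8  5.4]
top None
side (array([255.2, 181.6]), 0.75, [244.1, 165.4, 20.0, 44.0])
(0, 0.21) [246.1 240.7] [256.8 177.5]
(0, -0.21) [275.  246.6] [255.2 196.3]
(0.285, -0.21) [279.  227.5] [275.3 198.8]
(-0.285, 0.21) [242.1 260.4] [237.8 179.2]
```

View pics/c2.png

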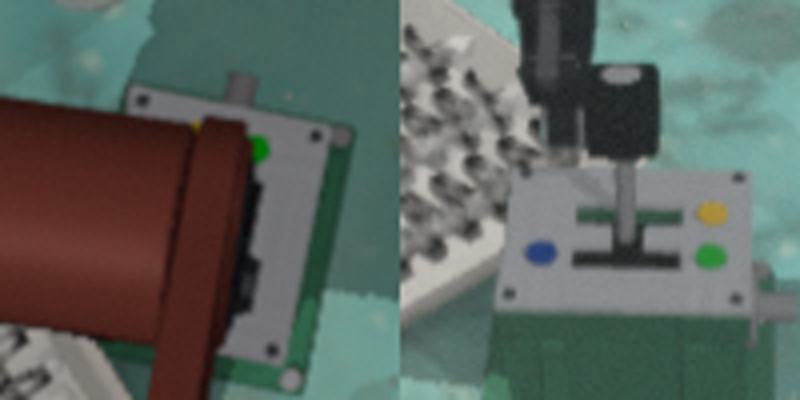

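The side crop shows the stalk (x≈625) facing the cross channel (x≈612–645). I'll nudge 1.5 mm more, back off, and go round to the knob's left side.

```bash
python3 -m jog '[[255,[0,1.5,0],0],[255,[0,1.5,0],0],[255,[0,-20,0],0],[255,[0,-45,0],0],[255,[0,-45,0],0],[255,[35,-45,0],0],[255,[67,-45,0],0],[255,[67,-45,0],0]]' && python3 -m jog '[[255,[0,35,0],0],[255,[0,74,0],0],[255,[0,74,0],0],[255,[0,74,0],0]]';python3 -c "
from h import *
look('c3')"
```

```text
clock: 4.63
position: [0.5209, 0.0783, 0.1257]
orientation: [[0.181, 0.984, 0.004], [0.984, -0.181, 0.002], [0.003, 0.003, -1.0]]
ft_force: [0.2, -0.9, -0.0]
grip_width: -0.0002
clock: 4.97
position: [0.594, 0.0602, 0.1246]
orientation: [[0.184, 0.983, 0.001], [0.983, -0.184, -0.001], [-0.0, 0.001, -1.0]]
ft_force: [0.1, -0.1, -0.7]
grip_width: -0.0003
sel [-0.0024  0.0944] [0.594  0.0602 0.1246] [ 0.1 -0.1 -0.7]
top (array([247.8, 242.8]), 0.7, [232.3, 234.1, 26.0, 17.2])
side (array([255. , 181.4]), 0.93, [243.9, 166.6, 22.9, 43.0])
(0, 0.21) [246.1 240.7] [256.8 177.5]
(0, -0.21) [275.  246.6] [255.2 196.3]
(0.285, -0.21) [279.  227.5] [275.3 198.8]
(-0.285, 0.21) [242.1 260.4] [237.8 179.2]
```

View pics/c3.png

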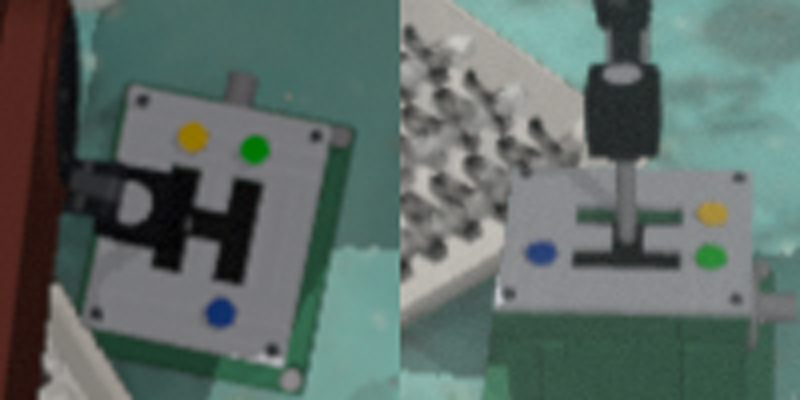

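```bash
python3 -m jog '[[255,[-20,2,0],0],[255,[-28,2,0],0],[255,[-35,2,0],0],[255,[-40,2,0],0],[255,[-45,2,0],0],[255,[-50,2,0],0]]'; python3 -c "
from h import *
look('c4')"
```

```text
clock: 5.67
position: [0.5857, 0.0124, 0.1272]
orientation: [[0.183, 0.983, 0.003], [0.983, -0.183, 0.001], [0.002, 0.003, -1.0]]
ft_force: [-1.2, 5.3, 9.6]
grip_width: 0.0001
sel [-0.0018  0.0458] [0.5857 0.0124 0.1272] [-1.2  5.3  9.6]
top None
side (array([255.2, 186.3]), 0.8, [245.3, 170.9, 21.4, 43.3])
(0, 0.21) [246.1 240.7] [256.8 177.5]
(0, -0.21) [275.  246.6] [255.2 196.3]
(0.285, -0.21) [279.  227.5] [275.3 198.8]
(-0.285, 0.21) [242.1 260.4] [237.8 179.2]
```

It is moving freely (knob row 181→186, about 5 N). I'll continue.

```bash
python3 -m jog '[[255,[-6,0,1],0],[255,[-12,0,2],0],[255,[-18,0,3],0],[255,[-23,0,3],0],[255,[-28,0,3],0],[255,[-32,0,3],0]]' && python3 -m jog '[[255,[-3,0,0],0],[255,[-5,0,0],0],[255,[-5,0,0],0]]'; python3 -c "
from h import *
look('c5')"
```

```text
clock: 6.37
position: [0.5832, -0.0201, 0.1279]
orientation: [[0.183, 0.983, 0.011], [0.983, -0.183, -0.001], [0.001, 0.011, -1.0]]
ft_force: [1.2, 3.1, 12.6]
grip_width: -0.0002
clock: 6.62
position: [0.5814, -0.0259, 0.1264]
orientation: [[0.183, 0.983, 0.009], [0.983, -0.183, -0.002], [-0.001, 0.009, -1.0]]
ft_force: [1.4, 0.3, 10.7]
grip_width: 0.0002
sel [0.0011 0.0074] [ 0.5814 -0.0259  0.1264] [ 1.4  0.3 10.7]
top None
side (array([255.6, 197.3]), 0.88, [245.1, 184.1, 18.5, 32.3])
(0, 0.21) [246.1 240.7] [256.8 177.5]
(0, -0.21) [275.  246.6] [255.2 196.3]
(0.285, -0.21) [279.  227.5] [275.3 198.8]
(-0.285, 0.21) [242.1 260.4] [237.8 179.2]
```

View pics/c5.png

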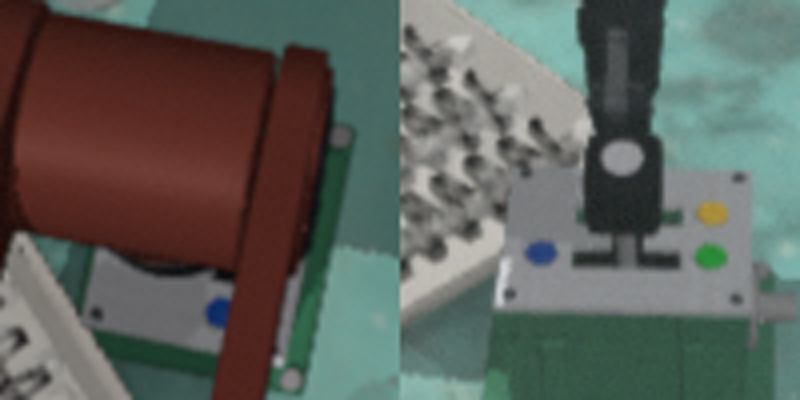

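The side crop shows the stalk in the right slot line (625,262). I'll press a little further to seat it.

```bash
python3 -m jog '[[255,[-2,0,0],0],[255,[-4,0,0],0],[255,[-4,0,0],0]]'; python3 -m jog '[[255,[-2,0,0],0],[255,[-3,0,0],0],[255,[-3,0,0],0]]'
```

```text
clock: 7.07
position: [0.58, -0.0296, 0.1253]
orientation: [[0.183, 0.983, 0.007], [0.983, -0.183, -0.002], [-0.001, 0.007, -1.0]]
ft_force: [2.7, 1.3, 6.7]
grip_width: -0.0002
clock: 7.32
position: [0.5792, -0.0319, 0.1248]
orientation: [[0.183, 0.983, 0.007], [0.983, -0.183, -0.001], [0.0, 0.007, -1.0]]
ft_force: [2.3, 2.1, 6.2]
grip_width: -0.0
```

```bash
python3 -m jog '[[255,[-2,0,0],0],[255,[-3,0,0],0],[255,[-3,0,0],0]]';  python3 -c "
from h import *
look('c6')"
```

```text
clock: 7.57
position: [0.5791, -0.0328, 0.1248]
orientation: [[0.184, 0.983, 0.008], [0.983, -0.184, 0.003], [0.005, 0.007, -1.0]]
ft_force: [4.6, 6.7, 5.4]
grip_width: 0.0002
sel [0.     0.0002] [ 0.5791 -0.0328  0.1248] [4.6 6.7 5.4]
top None
side None
(0, 0.21) [246.1 240.7] [256.8 177.5]
(0, -0.21) [275.  246.6] [255.2 196.3]
(0.285, -0.21) [279.  227.5] [275.3 198.8]
(-0.285, 0.21) [242.1 260.4] [237.8 179.2]
```

View pics/c6.png

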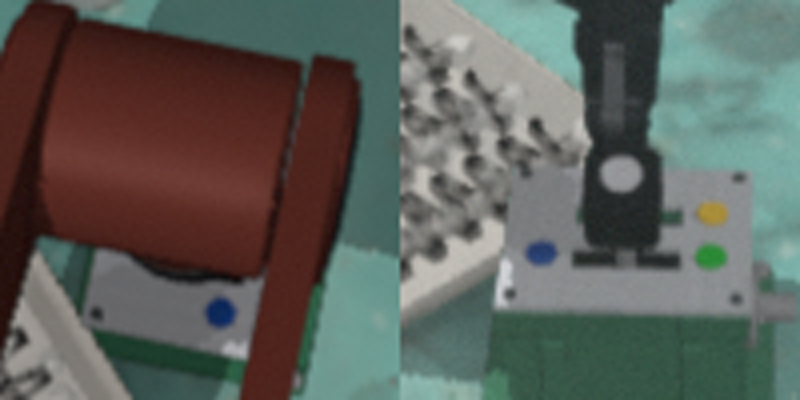

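Force has risen and motion has stopped, so the lever is seated in the right column. Now I'll go back round to the near face.

```bash
python3 -m jog '[[255,[30,0,0],0],[255,[42,0,0],0],[255,[42,-35,0],0],[255,[42,-66,0],0],[255,[42,-66,0],0],[255,[5,-66,0],0],[255,[-26,-66,0],0],[255,[-26,-66,0],0]]' && python3 -m jog '[[255,[0,15,0],0],[255,[0,25,0],0],[255,[0,33,0],0],[255,[0,41,0],0],[255,[0,48,0],0],[255,[0,54,0],0],[255,[0,60,0],0],[255,[0,60,0],0]]';  python3 -c "
from h import *
look('c7')"
```

```text
clock: 8.43
position: [0.5053, -0.052, 0.1221]
orientation: [[0.185, 0.983, -0.001], [0.983, -0.185, -0.004], [-0.004, -0.0, -1.0]]
ft_force: [0.1, 0.6, 0.4]
grip_width: -0.0002
clock: 9.1
position: [0.5656, -0.0586, 0.1219]
orientation: [[0.182, 0.983, -0.002], [0.983, -0.182, 0.0], [-0.0, -0.002, -1.0]]
ft_force: [-1.1, 0.2, -1.1]
grip_width: -0.0003
sel [-0.0085 -0.0277] [ 0.5656 -0.0586  0.1219] [-1.1  0.2 -1.1]
top None
side (array([266.6, 201. ]), 0.91, [255.1, 186.6, 22.9, 30.9])
(0, 0.21) [246.1 240.7] [256.8 177.5]
(0, -0.21) [275.  246.6] [255.2 196.3]
(0.285, -0.21) [279.  227.5] [275.3 198.8]
(-0.285, 0.21) [242.1 260.4] [237.8 179.2]
```

View pics/c7.png

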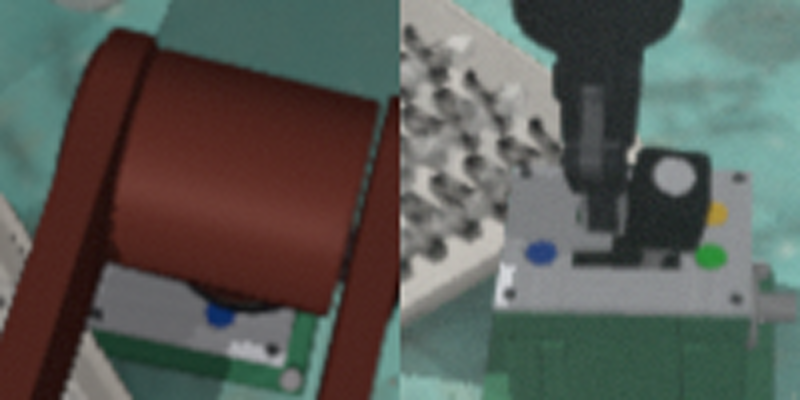

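The knob is moving far along the right column (stalk at side crop 660,258). I'll push on until the force rises.

```bash
python3 -m jog '[[255,[0,4,0],0],[255,[0,8,0],0],[255,[0,12,0],0],[255,[0,14,0],0],[255,[0,14,0],0]]'; python3 -m jog '[[255,[0,2,0],0],[255,[0,4,0],0],[255,[0,4,0],0]]'
```

```text
clock: 9.72
position: [0.5785, -0.061, 0.1214]
orientation: [[0.183, 0.983, -0.002], [0.983, -0.183, 0.001], [0.001, -0.002, -1.0]]
ft_force: [-2.4, 1.1, -2.9]
grip_width: 0.0002
clock: 9.97
position: [0.5798, -0.0612, 0.1212]
orientation: [[0.183, 0.983, -0.009], [0.983, -0.183, 0.002], [0.001, -0.009, -1.0]]
ft_force: [-9.3, 3.2, 2.8]
grip_width: -0.0001
```

```bash
python3 -m jog '[[255,[0,2,0],0],[255,[0,3,0],0],[255,[0,3,0],0],[255,[0,3,0],0]]'; python3 -m jog '[[255,[0,-25,0],0],[255,[0,-60,0],0],[255,[0,-95,0],0],[255,[0,-95,-40],0],[255,[0,-95,-80],0],[255,[0,-120,-120],0],[255,[0,-120,-120],0],[255,[0,-120,-120],0]]';  python3 -c "
from h import *
look('c8')
print(manip.state()['qvel'])
for t in ('glass_insert','rubber_plug','beaker'): print(t,cen('side',t))"
```

```text
clock: 10.3
position: [0.5804, -0.0613, 0.1211]
orientation: [[0.183, 0.983, -0.014], [0.983, -0.183, 0.003], [0.0, -0.014, -1.0]]
ft_force: [-15.0, 4.3, 6.9]
grip_width: -0.0002
clock: 10.97
position: [0.4711, -0.0417, 0.2475]
orientation: [[0.183, 0.983, 0.012], [0.983, -0.183, -0.003], [-0.001, 0.013, -1.0]]
ft_force: [1.0, -0.2, -0.7]
grip_width: -0.0
sel [-0.1044 -0.0284] [ 0.4711 -0.0417  0.2475] [ 1.  -0.2 -0.7]
top (array([281.1, 228.1]), 0.71, [269.0, 216.7, 21.8, 23.6])
side (array([275.2, 201.7]), 0.7, [263.6, 188.5, 23.1, 29.1])
(0, 0.21) [246.1 240.7] [256.8 177.5]
(0, -0.21) [275.  246.6] [255.2 196.3]
(0.285, -0.21) [279.  227.5] [275.3 198.8]
(-0.285, 0.21) [242.1 260.4] [237.8 179.2]
[-0.00046673  0.01393926  0.00686082  0.000402    0.00824647 -0.00095468]
glass_insert (array([240.74611399, 282.66839378]), 0.62, [238.5, 271.9, 4.3, 22.7])
rubber_plug (array([274.83035714, 294.07142857]), 0.66, [270.3, 287.8, 8.4, 14.0])
beaker (array([324.01486486, 193.50743243]), 0.8, [306.9, 166.8, 36.1, 53.9])
```

View pics/c8.png

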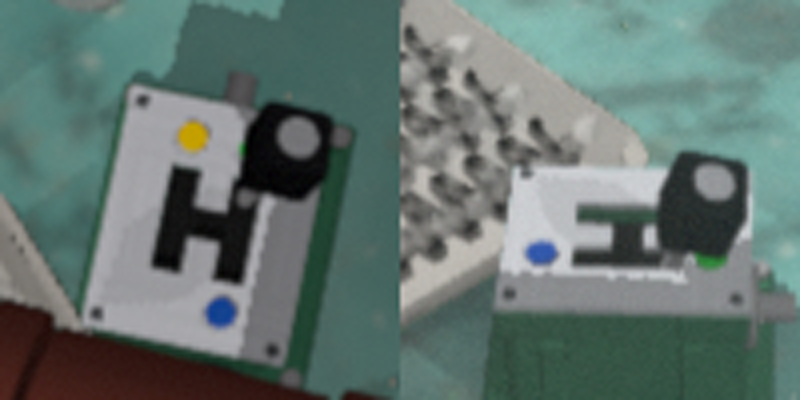

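The knob is over the green tag and the stalk is at the closed end of the far-right slot. The bystanders' pixel positions are unchanged, so I'll hand in.

```bash
python3 -c "
from plant import manip
print(manip.close_job())"
```

```text
the job is handed in; nothing more can be done
None
```

The lever is home in the green slot, which was far right in this run, and the job is handed in at about 11 s. With shut fingers I pushed the knob's near face as far as the cross channel. I then pushed its left face across to the right column, and its near face again to the slot's end. It never entered the yellow or blue slot.

**End stop:** the final push rose to 15 N while the tool barely moved, so the lever was against the slot's end. The highest force I read in any push was about 16 N.

**Lever position:** after I backed the tool off, the side camera saw the knob at (275, 202), against (275, 199) expected at the end of the green slot. The top camera saw it at (281, 228), against (279, 228). Both are within 3 pixels.

**Bystanders:** in the side view, the beaker, glass insert and plug are within 1 pixel of where they started.

**Checks that failed:** in several pictures taken mid-push the network did not find the knob because the arm hid it. There I relied on the picture and the force. No check disagreed at the end.

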